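Start the captive clamp bolt in a microscope stand

TASK

The black knob bolt on the microscope stand stands loose in its brass boss and its thread has not caught. Turn it backward (anticlockwise from above) until you feel the bolt drop into the thread, then one full turn forward (clockwise) so that it is started but not screwed home. Finish with the gripper still holding the knob, and leave everything else where it is.

Things in the scene. Friction and masses are not known exactly. Their poses are not given: they have to be found in the camera images.
- bolt: Captive clamp bolt: ribbed black round knob, 38 mm across, 30 mm tall, axis upright, white index line on top; a steel shank below goes into the brass boss. Origin: centre of the knob's underside; z up, x towards the index line. About 0.2 kg. It only turns and slides up and down on its axis, cannot be lifted out (knob to boss at most 28 mm) and stays at the angle where it is left.
- knob_grip (a point): Point on the knob's axis 18 mm above its underside, where the fingers may take it at any yaw. Right-hand thread, 8 mm lead: clockwise from above lowers the knob 8 mm a turn. At the start the bolt's tooth lies on top of the first thread, knob underside 23 to 26 mm above the boss; turned forward from there it binds hard within half a turn; do not force it.
- boss_top (a point): Centre of the top face of the brass boss (34 mm across, 36 mm tall, on the stand's base), 64 mm above the table; z up. The boss is narrower than the knob: fingers may reach down beside it. After the drop the knob's underside is 18 mm above this point, after one turn forward 10 mm, screwed home (too far) 4 mm.
- thread_axis (a point): Point on the bolt's axis inside the boss, 18 mm below its top. The unseen start of the thread is met after turning back 0.6 to 2.4 rad; until then the knob climbs 1.3 mm per rad, then drops about 8 mm: by its own weight if free of the fingers, or with them when pressed down (3 to 6 N). About 1.8 rad farther back it binds. Forward from the drop it turns easily (under 0.1 N m).
- bolt_turn (a joint): Turn of the bolt in the stand, rad, seen from above: grows as it is turned backward (anticlockwise), falls as it is turned forward; 6.28 is a full turn. It starts between -1.85 and -1.15; the drop comes somewhere between -0.5 and 0.6. It counts on past full turns.
- stand: Cream cast microscope stand, fixed to the table: base plate 190 (x) by 210 (y) by 28 mm. Origin: centre of its underside; z up. The boss is 35 mm from the centre towards -x; a steel pillar of 16 mm diameter, top 158 mm above the table, stands 62 mm from the centre towards +x.
- tray: Blue open tray 170 x 130 x 25 mm, loose, holding two eyepieces; origin under its centre; leave alone.
- eyepiece_a: Black eyepiece, 38 mm across, 66 mm tall, upright in the tray; origin at its foot; leave alone.
- eyepiece_b: A second such eyepiece in the tray; leave alone.
- stage_plate: Black stage disc, 80 mm across, 5 mm thick, lying on the table; leave alone.
- screwdriver: Screwdriver lying on the table; leave alone.
- thumb_nut: Brass thumb nut, 18 mm across, 9 mm tall, lying on the stand's base; leave alone.

How it is judged:
By the outcome, as a careful person would: the job done as asked, in the order asked, and still so for the second after the job is handed in, while the arm keeps its last pose, push and grip.
It also fails if it takes over 72 s, if anything falls off the work surface, if the arm or the gripper's body presses on something with over 40 N, if the wrist force passes 120 N, or if a joint passes its speed limit or range.

ROBOT

A 6-joint arm with a two-finger parallel gripper is mounted at the origin on the work surface. World frame = base frame: x ahead of the robot, y to its left, z up, the work surface at z = 0. Lengths are in m, angles in rad, forces in N, time in s.
With the tool pointing down it reaches from about 0.3 to 0.775 m from the base axis. Payload 14.6 kg.
Tool frame: the origin (TCP) lies at the centre of the arm's flange, where the gripper is bolted on; the fingertips stand 173 mm ahead of it and the grasp point (between the pads) lies 155 mm ahead of it; x points along the fingers, y is the direction in which the jaws open and shut, and the axes are right-handed (so a half turn about x gives the same grasp; the last joint's range is limited). The gripper opens to 85 mm and grips with 20 to 120 N. Pads are 22 mm wide; open, the fingers measure 114 mm over their backs; the gripper's body (76 mm by 85 mm) begins 54 mm behind the grasp point. The pads swing forward as they close: fully open they stand 13 mm farther back than shut.
Start: joints at [-1.264, 0.3, 1.521, -0, 1.321, -0.067], TCP at [0.201, -0.512, 0.405] pointing down, gripper open.
Joint ranges: [-3.03, 3.03], [-0.79, 2.21], [0.23, 2.52], [-1.04, 4.18], [0, 3.07], [-2.55, 2.55]. Speed limits (rad/s): [2.22, 2.22, 2.57, 3.14, 3.14, 3.14].

INTERFACE

Orientations are given as a unit quaternion [w, x, y, z].
In Python, from workcell import env gives the robot as it stands.
- The arm moves only by the shell command python3 -m jog 'ROWS' [FORCE]. ROWS is JSON, a list of rows, each an object of numbers: "dx", "dy", "dz": the shift along the tool's x, y, z in mm; "ax", "ay", "az": the turn, a rotation vector about the tool's x, y, z in rad; "fingers": the finger opening in mm, from 0 to 85.4. In form: [{"dx": .., "dy": .., "dz": .., "ax": .., "ay": .., "az": .., "fingers": ..}, ...]. A call has 1 to 8 rows; each row shifts and turns the commanded pose from where the row before left it, along the tool's axes as they then stand; what a row does not reach is not made up. A row lasts 1/10 s, in which the tool goes at most 50 mm and 8.59 degrees, less where a joint would pass 70% of its speed; a pose out of reach is approached as far as the arm can. A call with a gripper value outside its range is refused whole. The fingers move at their own pace and stop on an object; FORCE is the grip in N (left out, the last holds). Time passes only in rows, so rows that do not move let the fingers close. It gives the time, the measured TCP pose, the force and the opening at its end, in the units of the state.
- env.sense(): the state, without advancing time (a new reading comes with each control period).
- env.grab_frame(name): name is "scene" or "top"; returns a dict with "image" (384x512x3 uint8, red, green, blue), "fx", "fy", "cx", "cy" (pixels), "camera_from_world" (4x4, takes a point from world to camera coordinates). Camera axes: x right, y down, z forward; pixel columns grow to the right and rows downward; lengths in m; the calibration is good to about 2 mm. A picture is of the moment at which its call begins. There is no depth.
- env.sign_off(): hands the job in, once; it reports no verdict.
The state is a dict: "time": time; "joint_pos": joint angles; "dq": joint speeds; "effort": joint torques, N m; "ee_pos": TCP position; "ee_rot": TCP orientation; "wrist_force": force on the tool from outside, world axes, zero at the start; "torque": the same for the moment, N m; "grip_width": opening from 0.0 (shut) to 1.0 (fully open).
Only numpy, scipy, OpenCV 4.12 (cv2) and the standard library are available. Lean on these libraries where they do the work, as an engineer would, in place of code of your own. Each camera call takes 0.05 s, during which the arm holds its last target. There are 200 camera calls.

## Working session

There is one attempt and no reset: what is moved stays moved. The work goes in short steps, Python scripts to look and compute and a shell command to move; the robot and the scene stay as the last step left them, time stands still between calls to the robot, and variables do not carry over. Pictures are saved under pics/ and viewed, about 8 in all and at most 12, crops included, and the job is handed in when it is done.

```bash
mkdir -p pics && ls
python3 - <<'E'
from workcell import env
import cv2, numpy as np
s=env.sense()
print({k:np.round(v,3).tolist() for k,v in s.items()})
for n in("scene","top"):
    f=env.grab_frame(n)
    cv2.imwrite(f"pics/{n}0.png",f["image"][:,:,::-1])
    print(n,f["fx"],f["fy"],f["cx"],f["cy"],np.round(f["camera_from_world"],4).tolist())
a=cv2.imread("pics/scene0.png");b=cv2.imread("pics/top0.png")
E
```

```text
pics
{'time': 0.0, 'joint_pos': [-1.264, 0.301, 1.522, 0.0, 1.321, -0.067], 'dq': [-0.001, 0.0, 0.001, 0.001, 0.002, -0.001], 'effort': [-0.0, -54.35, -36.18, 0.0, 0.004, 0.0], 'ee_pos': [0.201, -0.512, 0.404], 'ee_rot': [-0.131, -0.695, -0.132, 0.695], 'wrist_force': [0.766, 0.891, -0.289], 'torque': [-0.016, -0.017, -0.003], 'grip_width': 1.0}
scene 384.3711589659636 384.3711589659636 248.2216052613878 192.77675834390618 [[0.5288, 0.8486, -0.0178, -0.269], [0.4876, -0.3209, -0.8119, -0.2007], [-0.6947, 0.4207, -0.5835, 1.5956], [0.0, 0.0, 0.0, 1.0]]
top 357.1568769423438 357.1568769423438 256.5532554973292 188.65828767479755 [[0.0101, -0.9999, -0.0095, -0.0046], [-0.998, -0.0095, -0.0631, 0.5095], [0.063, 0.0101, -0.998, 1.0371], [0.0, 0.0, 0.0, 1.0]]
```

View pics/scene0.png

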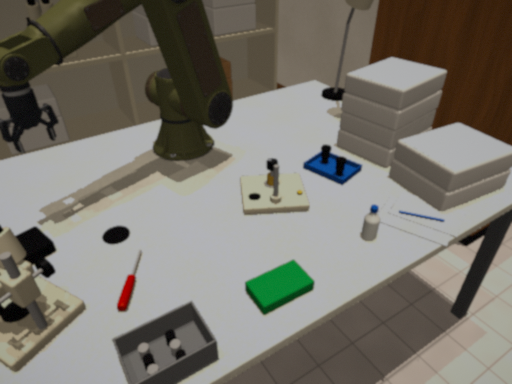

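View pics/top0.png

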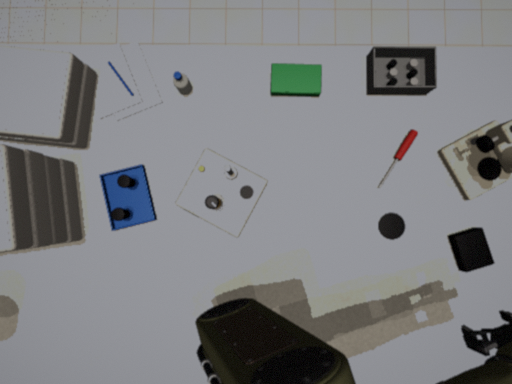

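The scene shows the stand near pixel (275,193), with the knob at about (271,165). In the top view the knob is at about (213,202), the pillar at (231,172), the nut at (201,169) and a dark spot on the base at (246,192). I'll enlarge both.

Run:
```python
import cv2, numpy as np
a=cv2.imread("pics/scene0.png")[145:225,230:320];b=cv2.imread("pics/top0.png")[145:240,170:275]
r=lambda i,w:cv2.resize(i,(w,int(i.shape[0]*w/i.shape[1])),interpolation=cv2.INTER_CUBIC)
a=r(a,400);b=r(b,400)
h=max(a.shape[0],b.shape[0])
o=np.zeros((h,800,3),np.uint8);o[:a.shape[0],:400]=a;o[:b.shape[0],400:]=b
cv2.imwrite("pics/crop1.png",np.clip(o*1.5,0,255).astype(np.uint8))
```

```text
(no output)
```

View pics/crop1.png

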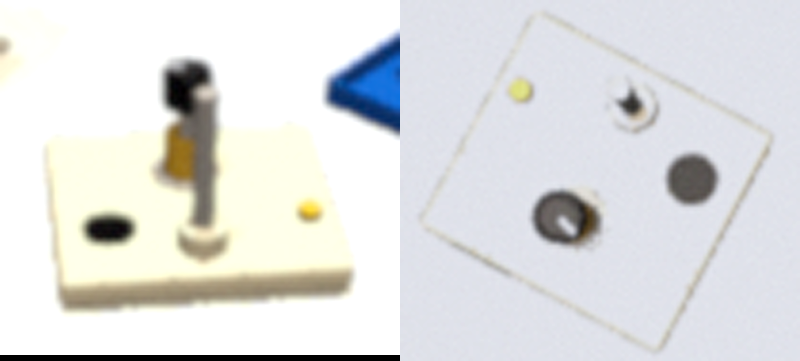

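The left crop shows the knob at scene pixel (272,164) above the brass boss, with the pillar in front of it on the camera side. The right crop shows the knob top at about (212,202) in the top view, with its index line pointing down and to the right. The base corners are clear too. Next I'll triangulate.

```bash
cat > h.py <<'E'
import cv2, numpy as np
from workcell import env
def ray(f,u,v):
    T=f["camera_from_world"];R=T[:3,:3];o=-R.T@T[:3,3]
    d=R.T@np.array([(u-f["cx"])/f["fx"],(v-f["cy"])/f["fy"],1]);return o,d
def plane(f,u,v,z):
    o,d=ray(f,u,v);return o+d*(z-o[2])/d[2]
def proj(f,p):
    c=f["camera_from_world"]@np.append(p,1);return np.array([f["fx"]*c[0]/c[2]+f["cx"],f["fy"]*c[1]/c[2]+f["cy"]])
E
python3 - <<'E'
from h import *
t=env.grab_frame("top");s=env.grab_frame("scene")
g=t["image"].astype(int)
# base corners (eye, from crop), z=.028
C=np.array([[537,12],[772,137],[658,350],[420,218]],float);C=(C-[400,0])/(400/105)+[170,145]
W=np.array([plane(t,u,v,.028) for u,v in C]);c=W.mean(0)
print("corners",W.round(4).tolist(),"c",c.round(4),"edges",[np.linalg.norm(W[i]-W[i-1]).round(4) for i in range(4)])
ex=(W[0]+W[1]-W[2]-W[3]);ex/=np.linalg.norm(ex);print("yaw",np.arctan2(ex[1],ex[0]),"boss",(c-.035*ex).round(4),"pillar",(c+.062*ex).round(4))
# knob blob top
sub=t["image"][190:214,198:230].max(2);m=(sub<95).astype(np.uint8)
n,l,st,ce=cv2.connectedComponentsWithStats(m)
for i in range(1,n):
    if st[i,4]>20: print("top blob",st[i],ce[i]+[198,190],plane(t,*(ce[i]+[198,190]),.112).round(4))
for r in sub: print(' '.join('%3d'%x for x in r))
sub=s["image"][155:178,262:292].max(2);m=(sub<60).astype(np.uint8)
n,l,st,ce=cv2.connectedComponentsWithStats(m)
for i in range(1,n):
    if st[i,4]>8: print("scene blob",st[i]+[262,155,0,0,0],ce[i]+[262,155])
for r in sub: print(' '.join('%3d'%x for x in r))
E
```

```text
corners [[0.6267, 0.1502, 0.028], [0.5316, -0.0319, 0.028], [0.3685, 0.0533, 0.028], [0.4669, 0.2369, 0.028]] c [0.4984 0.1021 0.028 ] edges [np.float64(0.1818), np.float64(0.2055), np.float64(0.184), np.float64(0.2082)]
yaw -0.48902176463281444 boss [0.4675 0.1186 0.028 ] pillar [0.5532 0.073  0.028 ]
top blob [  7   5  17  14 165] [212.73333333 201.87878788] [0.4669 0.1164 0.112 ]
155 156 158 156 157 155 155 155 156 155 157 156 155 157 156 156 156 157 156 155 155 157 154 157 157 157 157 156 156 157 155 156
156 158 156 156 157 156 155 156 156 155 157 156 157 157 155 156 156 156 156 156 156 156 156 157 156 156 156 157 156 156 156 156
156 157 156 155 156 155 157 155 156 156 157 157 157 155 156 157 155 156 155 156 156 156 157 156 155 156 156 155 155 156 157 156
156 156 157 157 157 156 156 156 156 157 156 157 158 156 155 156 155 156 153 152 152 154 155 155 156 155 155 157 157 156 157 155
155 156 156 156 156 157 156 157 156 157 154 148 149 145 138 144 144 147 150 150 149 150 150 153 155 157 157 156 156 157 155 156
157 155 156 155 158 155 156 156 156 149 134 112 100  95  87  94 105 124 13
[... 4478 characters left out ...]
 167 150 127 100  78  71  68  69  74  75  83 115 153 173 177 177 178 178 179 179 179 179 178 178 178
176 177 177 176 169 149 121  98  84  76  73  70  68  73  75  81 110 146 167 173 175 176 179 179 178 179 178 178 179 179
170 172 173 173 163 133 102  87  81  76  72  70  69  72  75  82 111 149 169 175 175 177 179 179 178 178 179 178 178 179
173 175 175 174 161 127  98  89  84  79  75  72  70  73  73  83 114 154 173 177 178 179 178 178 179 179 179 179 178 179
178 178 179 174 160 123  99  97  96  91  87  79  71  74  75  85 118 158 175 178 178 178 179 178 179 179 179 179 179 178
179 179 178 175 158 121  98  98  99  98  93  86  72  74  76  86 126 165 176 179 179 179 179 178 178 178 179 178 178 179
```

Run:
```python
from h import *
t=env.grab_frame("top");s=env.grab_frame("scene")
p=plane(t,211.55,201.8,.1185);print("knob top",p.round(4),"scene proj of top/bottom",proj(s,p),proj(s,p-[0,0,.03]))
# brass boss in the scene: left/right edge by saturation
hsv=cv2.cvtColor(s["image"],cv2.COLOR_RGB2HSV)[165:190,262:292]
for nm,f,b in(("scene",s,(165,190,262,292)),("top",t,(192,214,205,230))):
    h=cv2.cvtColor(f["image"],cv2.COLOR_RGB2HSV)[b[0]:b[1],b[2]:b[3]]
    m=(h[...,1]>120)&(h[...,2]>30);ys,xs=np.nonzero(m);print(nm,"brass",xs.min()+b[2],xs.max()+b[2],ys.min()+b[0],ys.max()+b[0])
q=[p[0],p[1],.064];print("boss top proj",proj(s,q),proj(t,q))
# tcp now and quaternion check
from scipy.spatial.transform import Rotation as R
e=env.sense();M=R.from_quat(np.roll(e["ee_rot"],-1)).as_matrix();print(M.round(3),e["ee_pos"])
l=plane(t,212.2,202.2,.1185);k=plane(t,215.5,206.3,.1185);print("index yaw",np.arctan2(*(k-p)[1::-1]))
```

```text
knob top [0.4669 0.1186 0.1185] scene proj of top/bottom [271.69908127 159.84489747] [271.53701588 167.67384591]
scene brass 267 273 174 184
top brass 218 220 200 206
boss top proj [271.40794078 173.90912158] [214.17268942 202.31066975]
[[-0.     0.365 -0.931]
 [ 0.    -0.931 -0.365]
 [-1.    -0.    -0.   ]] [ 0.20082967 -0.51202638  0.40448285]
index yaw -2.4059189662049194
```

The two views agree: the knob axis is at (0.467, 0.1186), and the boss worked out from the plate is at (0.4675, 0.1186). Now I'll move over it.

```bash
python3 -m jog '[{"dy":-35,"dz":-34.1},{"dy":-35,"dz":-34.1},{"dy":-35,"dz":-34.1},{"dy":-35,"dz":-34.1},{"dy":-35,"dz":-34.1},{"dy":-35,"dz":-34.1},{"dy":-35,"dz":-34.1},{"dy":-35,"dz":-34.1}]' 40
python3 -m jog '[{"dy":-35,"dz":-34.1},{"dy":-35,"dz":-34.1},{"dy":-35,"dz":-34.1},{"dy":-35,"dz":-34.1},{"dy":-35,"dz":-34.1},{"dy":-35,"dz":-34.1},{"ax":-0.145},{"ax":-0.145}]'
python3 -m jog '[{"ax":-0.145},{"ax":-0.145},{"ax":-0.145},{"ax":-0.145},{"ax":-0.145},{"ax":-0.145},{"ax":-0.145},{"ax":-0.145}]'
cat >> h.py <<'E'
from scipy.spatial.transform import Rotation as Ro
def st(target=(0.467,0.1186)):
    e=env.sense();M=Ro.from_quat(np.roll(e["ee_rot"],-1)).as_matrix()
    d=np.array([*target,e["ee_pos"][2]])-e["ee_pos"]
    print("t %.2f"%e["time"],"pos",np.round(e["ee_pos"],4),"yaw %.3f"%np.arctan2(M[1,1],M[0,1]),"tilt",M[:2,0].round(4),"q6 %.3f"%e["joint_pos"][5],"F",np.round(e["wrist_force"],2),"T",np.round(e["torque"],3),"w %.3f"%e["grip_width"],"err mm dy %.1f dz %.1f"%(1000*d@M[:,1],1000*d@M[:,2]))
if __name__=="__main__": st()
E
python3 h.py
```

```text
t 0.30 pos [ 0.2008 -0.512   0.4045] yaw -1.197 tilt [-0.0001  0.0004] q6 -0.067 F [-0.05  0.78  0.95] T [-0.037 -0.065  0.014] w 1.003 err mm dy -489.9 dz -478.1invalid input
invalid input
invalid input
```

```bash
python3 -m jog '[{"dx":0,"dy":-35,"dz":-34.1,"ax":0,"ay":0,"az":0,"fingers":85},{"dx":0,"dy":-35,"dz":-34.1,"ax":0,"ay":0,"az":0,"fingers":85},{"dx":0,"dy":-35,"dz":-34.1,"ax":0,"ay":0,"az":0,"fingers":85},{"dx":0,"dy":-35,"dz":-34.1,"ax":0,"ay":0,"az":0,"fingers":85},{"dx":0,"dy":-35,"dz":-34.1,"ax":0,"ay":0,"az":0,"fingers":85},{"dx":0,"dy":-35,"dz":-34.1,"ax":0,"ay":0,"az":0,"fingers":85},{"dx":0,"dy":-35,"dz":-34.1,"ax":0,"ay":0,"az":0,"fingers":85},{"dx":0,"dy":-35,"dz":-34.1,"ax":0,"ay":0,"az":0,"fingers":85}]' 40
python3 h.py
```

```text
time: 1.1
ee_pos: [0.3527, -0.1498, 0.4049]
ee_rot: [0.131, 0.695, 0.131, -0.695]
wrist_force: [1.1, -0.2, -0.3]
grip_width: 0.993
t 1.10 pos [ 0.3527 -0.1498  0.4049] yaw -1.197 tilt [ 0.0007 -0.0003] q6 0.700 F [ 1.12 -0.19 -0.25] T [ 0.019 -0.029  0.039] w 0.993 err mm dy -208.2 dz -204.4
```

```bash
python3 -m jog '[{"dx":0,"dy":-35,"dz":-34.1,"ax":0,"ay":0,"az":0,"fingers":85},{"dx":0,"dy":-35,"dz":-34.1,"ax":0,"ay":0,"az":0,"fingers":85},{"dx":0,"dy":-35,"dz":-34.1,"ax":0,"ay":0,"az":0,"fingers":85},{"dx":0,"dy":-35,"dz":-34.1,"ax":0,"ay":0,"az":0,"fingers":85},{"dx":0,"dy":-35,"dz":-34.1,"ax":0,"ay":0,"az":0,"fingers":85},{"dx":0,"dy":-35,"dz":-34.1,"ax":0,"ay":0,"az":0,"fingers":85},{"dx":0,"dy":0,"dz":0,"ax":-0.145,"ay":0,"az":0,"fingers":85},{"dx":0,"dy":0,"dz":0,"ax":-0.145,"ay":0,"az":0,"fingers":85}]' >/dev/null
python3 -m jog '[{"dx":0,"dy":0,"dz":0,"ax":-0.145,"ay":0,"az":0,"fingers":85},{"dx":0,"dy":0,"dz":0,"ax":-0.145,"ay":0,"az":0,"fingers":85},{"dx":0,"dy":0,"dz":0,"ax":-0.145,"ay":0,"az":0,"fingers":85},{"dx":0,"dy":0,"dz":0,"ax":-0.145,"ay":0,"az":0,"fingers":85},{"dx":0,"dy":0,"dz":0,"ax":-0.145,"ay":0,"az":0,"fingers":85},{"dx":0,"dy":0,"dz":0,"ax":-0.145,"ay":0,"az":0,"fingers":85},{"dx":0,"dy":0,"dz":0,"ax":-0.145,"ay":0,"az":0,"fingers":85},{"dx":0,"dy":0,"dz":0,"ax":-0.145,"ay":0,"az":0,"fingers":85}]' >/dev/null
python3 h.py
```

```text
t 2.70 pos [0.4663 0.1185 0.4047] yaw 0.259 tilt [-0.  0.] q6 -0.086 F [-0.94 -0.38 -0.59] T [-0.044 -0.001  0.057] w 0.993 err mm dy 0.7 dz 0.1
```

```bash
python3 -m jog '[{"dx":30,"dy":0.7,"dz":0,"ax":0,"ay":0,"az":0,"fingers":85},{"dx":30,"dy":0,"dz":0,"ax":0,"ay":0,"az":0,"fingers":85},{"dx":30,"dy":0,"dz":0,"ax":0,"ay":0,"az":0,"fingers":85},{"dx":25,"dy":0,"dz":0,"ax":0,"ay":0,"az":0,"fingers":85},{"dx":18,"dy":0,"dz":0,"ax":0,"ay":0,"az":0,"fingers":85},{"dx":12,"dy":0,"dz":0,"ax":0,"ay":0,"az":0,"fingers":70},{"dx":0,"dy":0,"dz":0,"ax":0,"ay":0,"az":0,"fingers":60}]' >/dev/null
python3 h.py
python3 - <<'E'
from h import *
t=env.grab_frame("top");s=env.grab_frame("scene")
r=lambda i:cv2.resize(i,(400,400),interpolation=cv2.INTER_CUBIC)
o=np.hstack([r(s["image"][115:205,225:315]),r(t["image"][150:240,170:260])])
cv2.imwrite("pics/grip1.png",np.clip(o[:,:,::-1]*1.4,0,255).astype(np.uint8))
E
```

```text
t 3.40 pos [0.4668 0.1186 0.2586] yaw 0.253 tilt [-0.0022 -0.0004] q6 -0.080 F [-0.26  0.11  0.19] T [0.003 0.047 0.041] w 0.705 err mm dy 0.2 dz 0.1
```

View pics/grip1.png

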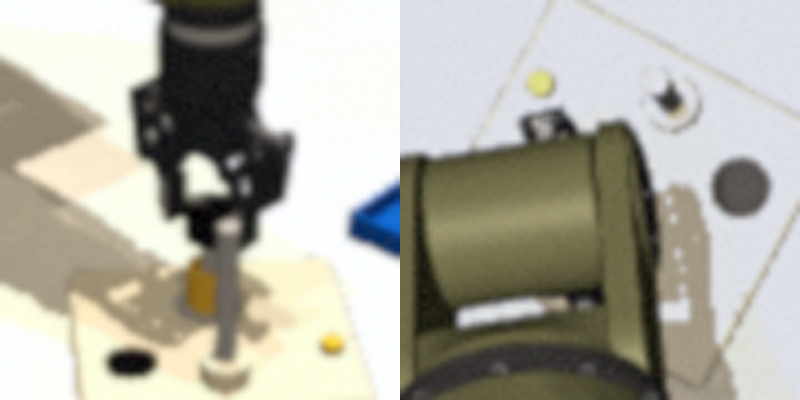

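The open fingers straddle the knob (crop around (215,215)), clear of the pillar. The arm hides the knob in the top view. I'll close and look at the forces.

```bash
python3 -m jog '[{"dx":0,"dy":0,"dz":0,"ax":0,"ay":0,"az":0,"fingers":25},{"dx":0,"dy":0,"dz":0,"ax":0,"ay":0,"az":0,"fingers":25},{"dx":0,"dy":0,"dz":0,"ax":0,"ay":0,"az":0,"fingers":25},{"dx":0,"dy":0,"dz":0,"ax":0,"ay":0,"az":0,"fingers":25},{"dx":0,"dy":0,"dz":0,"ax":0,"ay":0,"az":0,"fingers":25}]' 40 >/dev/null
python3 h.py
python3 -m jog '[{"dx":0.5,"dy":0,"dz":0,"ax":0,"ay":0,"az":0,"fingers":25},{"dx":0,"dy":0,"dz":0,"ax":0,"ay":0,"az":0,"fingers":25}]' 40 >/dev/null; python3 h.py
```

```text
t 4.00 pos [0.4674 0.1187 0.2607] yaw 0.253 tilt [0.0024 0.0005] q6 -0.080 F [0.77 0.99 6.57] T [ 0.097 -0.163 -0.059] w 0.434 err mm dy -0.4 dz 0.0
t 4.20 pos [0.4674 0.1188 0.2606] yaw 0.253 tilt [0.0026 0.0005] q6 -0.080 F [-0.46  0.44 12.71] T [ 0.047  0.299 -0.012] w 0.434 err mm dy -0.4 dz 0.1
```

```bash
python3 -m jog '[{"dx":-0.6,"dy":0,"dz":0,"ax":0,"ay":0,"az":0,"fingers":25},{"dx":0,"dy":0,"dz":0,"ax":0,"ay":0,"az":0,"fingers":25}]' 40 >/dev/null; python3 h.py
python3 -m jog '[{"dx":-0.13,"dy":0,"dz":0,"ax":-0.1,"ay":0,"az":0,"fingers":25},{"dx":-0.13,"dy":0,"dz":0,"ax":-0.1,"ay":0,"az":0,"fingers":25},{"dx":0,"dy":0,"dz":0,"ax":0,"ay":0,"az":0,"fingers":25}]' >/dev/null; python3 h.py
python3 -m jog '[{"dx":-0.13,"dy":0,"dz":0,"ax":-0.1,"ay":0,"az":0,"fingers":25},{"dx":-0.13,"dy":0,"dz":0,"ax":-0.1,"ay":0,"az":0,"fingers":25},{"dx":0,"dy":0,"dz":0,"ax":0,"ay":0,"az":0,"fingers":25}]' >/dev/null; python3 h.py
```

```text
t 4.40 pos [0.4674 0.1187 0.2607] yaw 0.253 tilt [0.0024 0.0005] q6 -0.080 F [3.   0.4  7.92] T [ 0.129 -0.355  0.01 ] w 0.429 err mm dy -0.4 dz 0.0
t 4.70 pos [0.4675 0.1187 0.2609] yaw 0.457 tilt [0.0027 0.0005] q6 -0.284 F [3.72 1.22 7.23] T [ 0.174 -0.588  0.079] w 0.435 err mm dy -0.5 dz -0.1
t 5.00 pos [0.4675 0.1188 0.2612] yaw 0.657 tilt [0.0031 0.0007] q6 -0.484 F [4.05 2.21 5.77] T [ 0.303 -0.734  0.053] w 0.432 err mm dy -0.5 dz -0.2
```

```bash
for i in 1; do python3 -m jog '[{"dx":-0.12,"dy":0,"dz":0,"ax":-0.1,"ay":0,"az":0,"fingers":25},{"dx":-0.12,"dy":0,"dz":0,"ax":-0.1,"ay":0,"az":0,"fingers":25},{"dx":0,"dy":0,"dz":0,"ax":0,"ay":0,"az":0,"fingers":25}]' >/dev/null; python3 h.py; done
python3 -m jog '[{"dx":-0.12,"dy":0,"dz":0,"ax":-0.1,"ay":0,"az":0,"fingers":25},{"dx":-0.12,"dy":0,"dz":0,"ax":-0.1,"ay":0,"az":0,"fingers":25},{"dx":0,"dy":0,"dz":0,"ax":0,"ay":0,"az":0,"fingers":25}]' >/dev/null; python3 h.py
```

```text
t 5.30 pos [0.4676 0.1188 0.2615] yaw 0.857 tilt [0.0034 0.0009] q6 -0.684 F [5.7  3.04 6.15] T [ 0.464 -0.795  0.032] w 0.433 err mm dy -0.6 dz -0.3
t 5.60 pos [0.4676 0.1189 0.2618] yaw 1.057 tilt [0.0036 0.001 ] q6 -0.884 F [5.03 3.41 4.75] T [ 0.589 -0.935  0.08 ] w 0.431 err mm dy -0.6 dz -0.4
```

```bash
python3 -m jog '[{"dx":-0.11,"dy":0.3,"dz":0.2,"ax":-0.1,"ay":0,"az":0,"fingers":25},{"dx":-0.11,"dy":0,"dz":0,"ax":-0.1,"ay":0,"az":0,"fingers":25},{"dx":0,"dy":0,"dz":0,"ax":0,"ay":0,"az":0,"fingers":25}]' >/dev/null; python3 h.py
python3 -m jog '[{"dx":-0.12,"dy":0,"dz":0,"ax":-0.1,"ay":0,"az":0,"fingers":25},{"dx":-0.12,"dy":0,"dz":0,"ax":-0.1,"ay":0,"az":0,"fingers":25},{"dx":0,"dy":0,"dz":0,"ax":0,"ay":0,"az":0,"fingers":25}]' >/dev/null; python3 h.py
```

```text
t 5.90 pos [0.4678 0.1191 0.262 ] yaw 1.257 tilt [0.0031 0.001 ] q6 -1.084 F [5.08 3.98 5.36] T [ 0.603 -0.634  0.089] w 0.433 err mm dy -0.7 dz -0.6
t 6.20 pos [0.4678 0.1192 0.2622] yaw 1.457 tilt [0.0032 0.0012] q6 -1.284 F [4.57 4.74 6.01] T [ 0.752 -0.68   0.099] w 0.433 err mm dy -0.7 dz -0.8
```

```bash
python3 -m jog '[{"dx":-0.12,"dy":0.5,"dz":0.3,"ax":-0.1,"ay":0,"az":0,"fingers":25},{"dx":-0.12,"dy":0,"dz":0,"ax":-0.1,"ay":0,"az":0,"fingers":25},{"dx":0,"dy":0,"dz":0,"ax":0,"ay":0,"az":0,"fingers":25}]' >/dev/null; python3 h.py
```

```text
t 6.50 pos [0.468  0.1195 0.2623] yaw 1.657 tilt [0.0023 0.0007] q6 -1.483 F [2.77 3.08 7.  ] T [ 0.353 -0.405  0.041] w 0.431 err mm dy -0.8 dz -1.1
```

```bash
python3 -m jog '[{"dx":-0.12,"dy":0,"dz":0,"ax":-0.1,"ay":0,"az":0,"fingers":25},{"dx":-0.12,"dy":0,"dz":0,"ax":-0.1,"ay":0,"az":0,"fingers":25},{"dx":0,"dy":0,"dz":0,"ax":0,"ay":0,"az":0,"fingers":25}]' >/dev/null; python3 h.py
```

```text
t 6.80 pos [0.468  0.1195 0.2622] yaw 1.857 tilt [0.0021 0.0009] q6 -1.683 F [4.98 4.6  0.77] T [ 0.682 -0.782 -0.002] w 0.433 err mm dy -0.6 dz -1.2
```

The vertical force fell from 7 N to 0.8 N and z stopped rising, which suggests the bolt is over the thread start. I'll stop turning and press gently downward.

```bash
python3 -m jog '[{"dx":0.7,"dy":0,"dz":0,"ax":0,"ay":0,"az":0,"fingers":25},{"dx":0.7,"dy":0,"dz":0,"ax":0,"ay":0,"az":0,"fingers":25},{"dx":0,"dy":0,"dz":0,"ax":0,"ay":0,"az":0,"fingers":25}]' >/dev/null; python3 h.py
```

```text
t 7.10 pos [0.4681 0.1196 0.2614] yaw 1.853 tilt [0.0026 0.001 ] q6 -1.679 F [1.9  3.99 8.64] T [ 0.625 -0.3    0.136] w 0.430 err mm dy -0.7 dz -1.3
```

```bash
python3 -m jog '[{"dx":-0.3,"dy":0.2,"dz":0.1,"ax":-0.06,"ay":0,"az":0,"fingers":25},{"dx":0,"dy":0,"dz":0,"ax":-0.04,"ay":0,"az":0,"fingers":25},{"dx":0,"dy":0,"dz":0,"ax":0,"ay":0,"az":0,"fingers":25}]' >/dev/null; python3 h.py
```

```text
t 7.40 pos [0.468  0.1197 0.2611] yaw 1.954 tilt [0.0019 0.0006] q6 -1.780 F [4.45 3.6  0.87] T [ 0.532 -0.814  0.057] w 0.432 err mm dy -0.6 dz -1.4
```

```bash
python3 -m jog '[{"dx":0.7,"dy":0,"dz":0,"ax":0,"ay":0,"az":0,"fingers":25},{"dx":0.3,"dy":0,"dz":0,"ax":0,"ay":0,"az":0,"fingers":25},{"dx":0,"dy":0,"dz":0,"ax":0,"ay":0,"az":0,"fingers":25}]' >/dev/null; python3 h.py
python3 -m jog '[{"dx":0,"dy":0,"dz":0,"ax":-0.06,"ay":0,"az":0,"fingers":25},{"dx":0,"dy":0,"dz":0,"ax":-0.04,"ay":0,"az":0,"fingers":25},{"dx":0,"dy":0,"dz":0,"ax":0,"ay":0,"az":0,"fingers":25}]' >/dev/null; python3 h.py
```

```text
t 7.70 pos [0.468  0.1197 0.2601] yaw 1.953 tilt [0.0019 0.0006] q6 -1.779 F [4.72 2.75 1.1 ] T [ 0.545 -0.788  0.062] w 0.435 err mm dy -0.6 dz -1.4
t 8.00 pos [0.468  0.1197 0.2598] yaw 2.054 tilt [0.0017 0.0007] q6 -1.880 F [ 5.81  3.58 -1.71] T [ 0.621 -0.989  0.036] w 0.430 err mm dy -0.5 dz -1.4
```

```bash
python3 -m jog '[{"dx":1,"dy":0,"dz":0,"ax":0,"ay":0,"az":0,"fingers":25},{"dx":1,"dy":0,"dz":0,"ax":0,"ay":0,"az":0,"fingers":25},{"dx":0,"dy":0,"dz":0,"ax":0,"ay":0,"az":0,"fingers":25}]' >/dev/null; python3 h.py
```

```text
t 8.30 pos [0.468  0.1197 0.2577] yaw 2.053 tilt [0.0017 0.0007] q6 -1.879 F [ 6.33  4.67 -2.23] T [ 0.628 -0.922  0.037] w 0.431 err mm dy -0.5 dz -1.4
```

```bash
python3 -m jog '[{"dx":1,"dy":0,"dz":0,"ax":0,"ay":0,"az":0,"fingers":25},{"dx":1,"dy":0,"dz":0,"ax":0,"ay":0,"az":0,"fingers":25},{"dx":0,"dy":0,"dz":0,"ax":0,"ay":0,"az":0,"fingers":25}]' >/dev/null; python3 h.py
```

```text
t 8.60 pos [0.468  0.1197 0.2557] yaw 2.053 tilt [0.0017 0.0007] q6 -1.879 F [ 5.66  3.3  -1.78] T [ 0.626 -0.98   0.046] w 0.432 err mm dy -0.5 dz -1.4
```

```bash
python3 -m jog '[{"dx":0.7,"dy":0,"dz":0,"ax":0,"ay":0,"az":0,"fingers":25},{"dx":0.6,"dy":0,"dz":0,"ax":0,"ay":0,"az":0,"fingers":25},{"dx":0,"dy":0,"dz":0,"ax":0,"ay":0,"az":0,"fingers":25}]' >/dev/null; python3 h.py
```

```text
t 8.90 pos [0.468  0.1197 0.255 ] yaw 2.053 tilt [0.002  0.0007] q6 -1.879 F [2.16 3.76 5.59] T [ 0.506 -0.444  0.066] w 0.433 err mm dy -0.5 dz -1.5
```

```bash
python3 -m jog '[{"dx":0.7,"dy":0,"dz":0,"ax":0,"ay":0,"az":0,"fingers":25},{"dx":0,"dy":0,"dz":0,"ax":0,"ay":0,"az":0,"fingers":25}]' >/dev/null; python3 h.py
```

```text
t 9.10 pos [0.4681 0.1198 0.2548] yaw 2.053 tilt [0.0023 0.0008] q6 -1.879 F [-1.1   3.26 12.53] T [0.404 0.074 0.013] w 0.432 err mm dy -0.5 dz -1.5
```

The bolt has dropped: it slid down freely for about 7.4 mm and seated at TCP z = 0.255. The growing side force fits a grip offset of about 1 mm along tool z, so I'll re-centre before turning forward.

```bash
python3 -m jog '[{"dx":-1,"dy":0,"dz":0,"ax":0,"ay":0,"az":0,"fingers":55},{"dx":0,"dy":0,"dz":0,"ax":0,"ay":0,"az":0,"fingers":55},{"dx":0,"dy":0,"dz":0,"ax":0,"ay":0,"az":0,"fingers":55}]' >/dev/null; python3 h.py
python3 - <<'E'
from h import *
s=env.grab_frame("scene")
cv2.imwrite("pics/drop.png",cv2.resize(np.clip(s["image"][135:195,245:305,::-1]*1.4,0,255).astype(np.uint8),(480,480),interpolation=cv2.INTER_CUBIC))
E
```

```text
t 9.40 pos [0.4676 0.1194 0.2544] yaw 2.053 tilt [-0.0007 -0.0002] q6 -1.879 F [-1.07 -0.53  0.58] T [0.008 0.032 0.013] w 0.646 err mm dy -0.5 dz -0.9
```

View pics/drop.png

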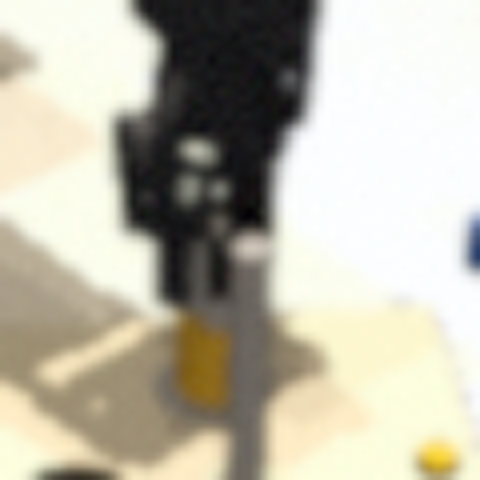

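The knob is hidden behind the fingers, with the brass boss below at (205,360) in the crop. A fit to the contact positions puts the axis at (0.4676, 0.1195), which is where the freed tool now stands. I'll re-grip in place.

```bash
python3 -m jog '[{"dx":-0.5,"dy":0,"dz":0,"ax":0,"ay":0,"az":0,"fingers":25},{"dx":0,"dy":0,"dz":0,"ax":0,"ay":0,"az":0,"fingers":25},{"dx":0,"dy":0,"dz":0,"ax":0,"ay":0,"az":0,"fingers":25},{"dx":0,"dy":0,"dz":0,"ax":0,"ay":0,"az":0,"fingers":25}]' 40 >/dev/null; python3 h.py
python3 -m jog '[{"dx":0.13,"dy":0,"dz":0,"ax":0.1,"ay":0,"az":0,"fingers":25},{"dx":0.13,"dy":0,"dz":0,"ax":0.1,"ay":0,"az":0,"fingers":25},{"dx":0.13,"dy":0,"dz":0,"ax":0.1,"ay":0,"az":0,"fingers":25},{"dx":0.13,"dy":0,"dz":0,"ax":0.1,"ay":0,"az":0,"fingers":25}]' >/dev/null; python3 h.py
```

```text
t 9.85 pos [0.4677 0.1195 0.2552] yaw 2.053 tilt [-0.0003  0.0001] q6 -1.879 F [-3.32  0.42  2.56] T [ 0.155  0.509 -0.001] w 0.433 err mm dy -0.5 dz -1.0
t 10.25 pos [0.4677 0.1196 0.2547] yaw 1.649 tilt [-0.0002  0.0002] q6 -1.475 F [-4.06  2.13  2.98] T [0.339 0.465 0.106] w 0.435 err mm dy -0.9 dz -0.7
```

```bash
python3 -m jog '[{"dx":0.15,"dy":0,"dz":0,"ax":0.12,"ay":0,"az":0,"fingers":25},{"dx":0.15,"dy":0,"dz":0,"ax":0.12,"ay":0,"az":0,"fingers":25},{"dx":0.15,"dy":0,"dz":0,"ax":0.12,"ay":0,"az":0,"fingers":25},{"dx":0.15,"dy":0,"dz":0,"ax":0.12,"ay":0,"az":0,"fingers":25},{"dx":0.15,"dy":0,"dz":0,"ax":0.12,"ay":0,"az":0,"fingers":25},{"dx":0.15,"dy":0,"dz":0,"ax":0.12,"ay":0,"az":0,"fingers":25}]' >/dev/null; python3 h.py
```

```text
t 10.85 pos [0.4677 0.1197 0.2537] yaw 0.928 tilt [-0.      0.0004] q6 -0.754 F [-2.79  3.54  3.25] T [0.505 0.351 0.063] w 0.439 err mm dy -1.3 dz 0.1
```

```bash
python3 -m jog '[{"dx":0.15,"dy":0,"dz":0,"ax":0.12,"ay":0,"az":0,"fingers":25},{"dx":0.15,"dy":0,"dz":0,"ax":0.12,"ay":0,"az":0,"fingers":25},{"dx":0.15,"dy":0,"dz":0,"ax":0.12,"ay":0,"az":0,"fingers":25},{"dx":0.15,"dy":0,"dz":0,"ax":0.12,"ay":0,"az":0,"fingers":25},{"dx":0.15,"dy":0,"dz":0,"ax":0.12,"ay":0,"az":0,"fingers":25},{"dx":0.15,"dy":0,"dz":0,"ax":0.12,"ay":0,"az":0,"fingers":25},{"dx":0.15,"dy":0,"dz":0,"ax":0.12,"ay":0,"az":0,"fingers":25}]' >/dev/null; python3 h.py
```

```text
t 11.55 pos [0.4678 0.1197 0.2527] yaw 0.088 tilt [0.0003 0.0004] q6 0.086 F [-1.16  3.77  1.89] T [0.487 0.201 0.059] w 0.431 err mm dy -0.9 dz 1.0
```

```bash
python3 -m jog '[{"dx":0.15,"dy":0,"dz":0,"ax":0.12,"ay":0,"az":0,"fingers":25},{"dx":0.15,"dy":0,"dz":0,"ax":0.12,"ay":0,"az":0,"fingers":25},{"dx":0.15,"dy":0,"dz":0,"ax":0.12,"ay":0,"az":0,"fingers":25},{"dx":0.15,"dy":0,"dz":0,"ax":0.12,"ay":0,"az":0,"fingers":25},{"dx":0.15,"dy":0,"dz":0,"ax":0.12,"ay":0,"az":0,"fingers":25},{"dx":0.16,"dy":0,"dz":0,"ax":0.12,"ay":0,"az":0,"fingers":25},{"dx":0.16,"dy":0,"dz":0,"ax":0.12,"ay":0,"az":0,"fingers":25},{"dx":0.16,"dy":0,"dz":0,"ax":0.12,"ay":0,"az":0,"fingers":25}]' >/dev/null; python3 h.py
```

```text
t 12.35 pos [0.4678 0.1196 0.2515] yaw -0.872 tilt [0.0006 0.0003] q6 1.046 F [-0.47  2.39  1.76] T [0.384 0.021 0.042] w 0.428 err mm dy 0.2 dz 1.3
```

```bash
python3 -m jog '[{"dx":0.16,"dy":0,"dz":0,"ax":0.12,"ay":0,"az":0,"fingers":25},{"dx":0.16,"dy":0,"dz":0,"ax":0.12,"ay":0,"az":0,"fingers":25},{"dx":0.15,"dy":0,"dz":0,"ax":0.12,"ay":0,"az":0,"fingers":25},{"dx":0.15,"dy":0,"dz":0,"ax":0.12,"ay":0,"az":0,"fingers":25},{"dx":0.15,"dy":0,"dz":0,"ax":0.12,"ay":0,"az":0,"fingers":25},{"dx":0.16,"dy":0,"dz":0,"ax":0.12,"ay":0,"az":0,"fingers":25},{"dx":0.16,"dy":0,"dz":0,"ax":0.12,"ay":0,"az":0,"fingers":25},{"dx":0.16,"dy":0,"dz":0,"ax":0.12,"ay":0,"az":0,"fingers":25}]' >/dev/null; python3 h.py
```

```text
t 13.15 pos [0.4679 0.1195 0.2503] yaw -1.832 tilt [0.0006 0.    ] q6 2.006 F [-0.1   0.56  1.35] T [0.121 0.048 0.052] w 0.434 err mm dy 1.1 dz 0.6
```

```bash
python3 -m jog '[{"dx":0,"dy":0,"dz":0,"ax":0,"ay":0,"az":0,"fingers":25},{"dx":0,"dy":0,"dz":0,"ax":0,"ay":0,"az":0,"fingers":60},{"dx":0,"dy":0,"dz":0,"ax":0,"ay":0,"az":0,"fingers":60},{"dx":0,"dy":0,"dz":0,"ax":0,"ay":0,"az":0,"fingers":60},{"dx":0,"dy":0,"dz":0,"ax":-0.145,"ay":0,"az":0,"fingers":60}]' >/dev/null; python3 h.py
python3 -m jog '[{"dx":0,"dy":0,"dz":0,"ax":-0.145,"ay":0,"az":0,"fingers":60},{"dx":0,"dy":0,"dz":0,"ax":-0.145,"ay":0,"az":0,"fingers":60},{"dx":0,"dy":0,"dz":0,"ax":-0.145,"ay":0,"az":0,"fingers":60},{"dx":0,"dy":0,"dz":0,"ax":-0.145,"ay":0,"az":0,"fingers":60},{"dx":0,"dy":0,"dz":0,"ax":-0.145,"ay":0,"az":0,"fingers":60},{"dx":0,"dy":0,"dz":0,"ax":-0.145,"ay":0,"az":0,"fingers":60},{"dx":0,"dy":0,"dz":0,"ax":-0.145,"ay":0,"az":0,"fingers":60},{"dx":0,"dy":0,"dz":0,"ax":-0.145,"ay":0,"az":0,"fingers":60}]' >/dev/null
python3 -m jog '[{"dx":0,"dy":0,"dz":0,"ax":-0.145,"ay":0,"az":0,"fingers":60},{"dx":0,"dy":0,"dz":0,"ax":-0.145,"ay":0,"az":0,"fingers":60},{"dx":0,"dy":0,"dz":0,"ax":-0.145,"ay":0,"az":0,"fingers":60},{"dx":0,"dy":0,"dz":0,"ax":-0.145,"ay":0,"az":0,"fingers":60},{"dx":0,"dy":0,"dz":0,"ax":-0.145,"ay":0,"az":0,"fingers":60},{"dx":0,"dy":0,"dz":0,"ax":-0.145,"ay":0,"az":0,"fingers":60},{"dx":0,"dy":0,"dz":0,"ax":-0.145,"ay":0,"az":0,"fingers":60},{"dx":0,"dy":0,"dz":0,"ax":-0.145,"ay":0,"az":0,"fingers":60}]' >/dev/null
python3 h.py
```

```text
t 13.65 pos [0.4677 0.1195 0.2501] yaw -1.680 tilt [-0.0001 -0.    ] q6 1.854 F [-0.45  0.13  0.02] T [-0.062 -0.038 -0.035] w 0.704 err mm dy 0.9 dz 0.6
t 15.25 pos [0.4677 0.1195 0.2501] yaw 0.645 tilt [-0.0001 -0.0001] q6 -0.471 F [-0.09  0.16 -0.07] T [-0.007  0.037 -0.02 ] w 0.704 err mm dy -1.1 dz 0.3
```

```bash
python3 -m jog '[{"dx":-0.2,"dy":0,"dz":0,"ax":0,"ay":0,"az":0,"fingers":25},{"dx":0,"dy":0,"dz":0,"ax":0,"ay":0,"az":0,"fingers":25},{"dx":0,"dy":0,"dz":0,"ax":0,"ay":0,"az":0,"fingers":25},{"dx":0,"dy":0,"dz":0,"ax":0,"ay":0,"az":0,"fingers":25},{"dx":0,"dy":0,"dz":0,"ax":0,"ay":0,"az":0,"fingers":25}]' 40 >/dev/null; python3 h.py
python3 -m jog '[{"dx":0.15,"dy":0,"dz":0,"ax":0.12,"ay":0,"az":0,"fingers":25},{"dx":0.15,"dy":0,"dz":0,"ax":0.12,"ay":0,"az":0,"fingers":25},{"dx":0.15,"dy":0,"dz":0,"ax":0.12,"ay":0,"az":0,"fingers":25},{"dx":0.15,"dy":0,"dz":0,"ax":0.12,"ay":0,"az":0,"fingers":25}]' >/dev/null; python3 h.py
```

```text
t 15.75 pos [0.4678 0.1195 0.2505] yaw 0.637 tilt [0.0003 0.0001] q6 -0.463 F [-0.71 -0.23  2.95] T [-0.027  0.069 -0.023] w 0.433 err mm dy -1.2 dz 0.3
t 16.15 pos [0.4678 0.1195 0.2499] yaw 0.152 tilt [0.0001 0.    ] q6 0.022 F [-0.71  0.27  2.36] T [0.032 0.211 0.04 ] w 0.431 err mm dy -0.9 dz 0.8
```

```bash
python3 -m jog '[{"dx":0.15,"dy":0,"dz":0,"ax":0.12,"ay":0,"az":0,"fingers":25},{"dx":0.15,"dy":0,"dz":0,"ax":0.12,"ay":0,"az":0,"fingers":25},{"dx":0.15,"dy":0,"dz":0,"ax":0.12,"ay":0,"az":0,"fingers":25},{"dx":0.15,"dy":0,"dz":0,"ax":0.12,"ay":0,"az":0,"fingers":25},{"dx":0.15,"dy":0,"dz":0,"ax":0.12,"ay":0,"az":0,"fingers":25},{"dx":0.16,"dy":0,"dz":0,"ax":0.12,"ay":0,"az":0,"fingers":25},{"dx":0.16,"dy":0,"dz":0,"ax":0.12,"ay":0,"az":0,"fingers":25},{"dx":0.16,"dy":0,"dz":0,"ax":0.12,"ay":0,"az":0,"fingers":25}]' >/dev/null; python3 h.py
```

```text
t 16.95 pos [0.4677 0.1195 0.2486] yaw -0.808 tilt [-0.0001  0.0001] q6 0.982 F [-1.86  0.01  3.84] T [0.171 0.224 0.032] w 0.434 err mm dy 0.2 dz 1.1
```

```bash
python3 -m jog '[{"dx":0.15,"dy":0,"dz":0,"ax":0.12,"ay":0,"az":0,"fingers":25},{"dx":0.15,"dy":0,"dz":0,"ax":0.12,"ay":0,"az":0,"fingers":25},{"dx":0.15,"dy":0,"dz":0,"ax":0.12,"ay":0,"az":0,"fingers":25},{"dx":0.16,"dy":0,"dz":0,"ax":0.12,"ay":0,"az":0,"fingers":25},{"dx":0.16,"dy":0,"dz":0,"ax":0.12,"ay":0,"az":0,"fingers":25},{"dx":0.16,"dy":0,"dz":0,"ax":0.12,"ay":0,"az":0,"fingers":25},{"dx":0.16,"dy":0,"dz":0,"ax":0.12,"ay":0,"az":0,"fingers":25},{"dx":0.16,"dy":0,"dz":0,"ax":0.12,"ay":0,"az":0,"fingers":25}]' >/dev/null; python3 h.py
```

```text
t 17.75 pos [0.4677 0.1196 0.2474] yaw -1.768 tilt [-0.0001  0.0002] q6 1.942 F [-2.36  1.09  5.64] T [0.293 0.304 0.082] w 0.436 err mm dy 1.1 dz 0.5
```

```bash
python3 -m jog '[{"dx":-0.2,"dy":0,"dz":0,"ax":0.03,"ay":0,"az":0,"fingers":25},{"dx":0,"dy":0,"dz":0,"ax":0,"ay":0,"az":0,"fingers":25},{"dx":0,"dy":0,"dz":0,"ax":0,"ay":0,"az":0,"fingers":25}]' >/dev/null; python3 h.py
python3 - <<'E'
from h import *
s=env.grab_frame("scene");t=env.grab_frame("top")
for d in(.0245,.018,.010,.004):
    print("gap",d,"underside",proj(s,[.4676,.1195,.064+d]).round(1),"crop",((proj(s,[.4676,.1195,.064+d])-[245,145])*8).round(0))
print("boss top",proj(s,[.4676,.1195,.064]).round(1))
a=cv2.resize(s["image"][145:195,245:295],(400,400),interpolation=cv2.INTER_CUBIC)
b=cv2.resize(t["image"],(400,300),interpolation=cv2.INTER_AREA);b=np.vstack([b,np.zeros((100,400,3),np.uint8)])
cv2.imwrite("pics/end.png",np.clip(np.hstack([a,b])[:,:,::-1]*1.5,0,255).astype(np.uint8))
E
```

```text
t 18.05 pos [0.4677 0.1196 0.2475] yaw -1.791 tilt [-0.0002  0.0002] q6 1.965 F [-1.2   2.27  1.9 ] T [ 0.338  0.097 -0.04 ] w 0.431 err mm dy 1.1 dz 0.5
gap 0.0245 underside [271.9 167.7] crop [215. 182.]
gap 0.018 underside [271.8 169.4] crop [215. 195.]
gap 0.01 underside [271.8 171.4] crop [214. 211.]
gap 0.004 underside [271.8 172.9] crop [214. 223.]
boss top [271.7 173.9]
```

View pics/end.png

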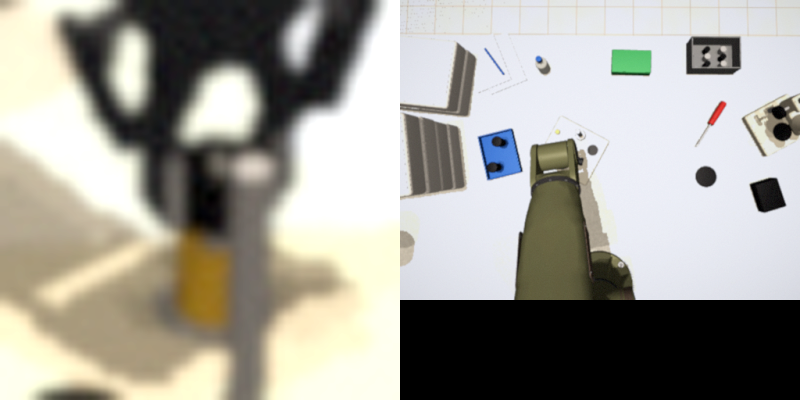

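The left crop shows the knob gripped between the fingers, its lower edge at about y = 215–230, just above the brass at y = 235. That fits the 10 mm gap (211 predicted). In the top view the tray, eyepieces, disc, screwdriver and nut are where they were. The wrist force is small, so I'm handing in.

```bash
python3 -c "
from h import *
print(env.sign_off()); st()"
```

```text
the job is handed in; nothing more can be done
None
the job is handed in; nothing more can be done
```

The bolt is started in its thread and the gripper is still holding the knob. I handed the job in at about 18 s of the 72 s allowed; it reports no verdict.

**What I did**
- **Back turn:** I turned the knob backward about 1.8 rad with a light downward press. At about 1.6 to 1.7 rad the press force fell away and the knob slid down freely by about 7.4 mm onto the thread.
- **Forward turn:** I then turned it forward about 6.3 rad, with one re-grip to centre the fingers before it and one midway. Turning was easy: wrist torque was at most about 0.1 N m.

**Last checks**
- **Depth:** the tool sank 8.0 mm over the forward turn, as the 8 mm lead predicts. That puts the knob about 10 mm above the boss.
- **Forces and grip:** the wrist force was about 3 N and the grip width was about 37 mm, which fits the knob.
- **Surroundings:** the other objects look unmoved in the top picture.

**Not confirmed**
- **Index line:** the arm hides it, so the turn angle comes from the tool's own readings and the depth.
- **Gap picture:** the view of the gap is too coarse to do more than roughly agree with 10 mm.
- **Drop angle:** the drop was not sharp. The first press, about 0.1 rad earlier, met 8.6 N after 0.8 mm, so I turned about 0.2 rad more. That could shift the turn count by about 0.2 rad.

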